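Take the temperature of the hot vase with the infrared thermometer

ROBOT

A 6-joint arm with a two-finger parallel gripper is mounted at the origin on the work surface. World frame = base frame: x ahead of the robot, y to its left, z up, the work surface at z = 0. Lengths are in m, angles in rad, forces in N, time in s.
With the tool pointing down it reaches from about 0.3 to 0.825 m from the base axis. Payload 5.4 kg.
Tool frame: the origin (TCP) lies between the finger pads; the fingertips stand 14 mm ahead of it and the grasp point (between the pads) lies 5 mm behind it; z points along the fingers, y is the line along which they close (so a half turn about z gives the same grasp; the last joint's range is limited). The gripper opens to 92 mm and grips with 3 to 60 N. Pads are 20 mm wide; open, the fingers measure 128 mm over their backs; the gripper's body (75 mm by 189 mm) begins 69 mm behind the grasp point.
Start: joints at [0.969, 0.158, 1.597, -0, 1.386, -0.21], TCP at [0.22, 0.531, 0.229] pointing down, gripper open.
Joint ranges: [-2.91, 2.91], [-0.94, 2.29], [0.18, 2.7], [-1.29, 4.43], [0.17, 2.64], [-3, 3]. Speed limits (rad/s): [2.57, 2.57, 3.14, 3.14, 3.14, 3.14].

INTERFACE

Orientations are given as [roll, pitch, yaw] about the fixed x, y, z axes, in that order (R = Rz(yaw) Ry(pitch) Rx(roll)).
In Python, from workcell import ctrl, cams, spotter gives the robot as it stands. The module is installed in compiled form; this text tells all that it offers. Calls block until the motion is done:
- ctrl.goto(position, orientation): joint-space move of the TCP to a pose.
- ctrl.move_straight(position, velocity=0.15, attitude=None): straight line of the TCP; attitude=None keeps the orientation; velocity is the mean speed in m/s.
- ctrl.goto_joints(angles): joint-space move.
- ctrl.move_gripper(opening, grip_force=None): finger opening in m; grip_force is the grip in N (None keeps the last); returns when the fingers have stopped.
- ctrl.dwell(seconds).
- ctrl.solve_ik(position, orientation): joint angles nearest the present ones, or None.
- ctrl.state(): the state.
- cams.camera(name): name is "scene" or "top"; returns (picture, depth): 480x640x3 uint8, red, green, blue; 480x640 float32, m along the optical axis (not along the pixel's ray), 0 where there is no reading.
- cams.camera_model(name): a dict with "fx", "fy", "cx", "cy" (pixels), "distortion" ([k1, k2, p1, p2, k3] as OpenCV has them; the pictures are not rectified), "R" (3x3) and "t" (3): a world point X has camera coordinates R X + t. Camera axes: x right, y down, z forward; pixel columns grow to the right and rows downward; lengths in m; the calibration is good to about 2 mm. A picture is of the moment at which its call begins. camera_model takes no time and is no camera call.
A pose or a line that the arm cannot do raises ctrl.MotionError and nothing moves.
- ctrl.hand_in(): hands the job in; it is judged then, once.
Trained networks look in the newest picture that a camera, given by its name, has taken for a name from the list of things; names that differ only in an ending like _2 or _b are one class to them, and where a whole thing is asked for, a point or a joint stands for the part that bears it (a point fixed in the world has none). Each returns a list of dicts, best first, with "confidence" (0 to 1); they miss things now and then, are a little off and sometimes report something else, mostly with a low value. They report only what shows in the picture. A call takes as long as a camera call.
- spotter.find_in(camera, name): "xyz" ([x, y, z] in m, in world coordinates, good to about 4 mm: the middle of the surface that is visible of it).
- spotter.mark_of(camera, name): "xyz" ([x, y, z] in m, in world coordinates, good to about 4 mm: a listed point, or the origin of a listed thing).
The state is a dict: "clock": time; "joint_positions": joint angles; "dq": joint speeds; "effort": joint torques, N m; "ee_pos": TCP position; "ee_rot": TCP orientation; "ft_force": force on the tool from outside, world axes, zero at the start; "moment": the same for the moment, N m; "grip_width": finger opening in m; "grip_force": force on a finger pad.
Only numpy, scipy, OpenCV 4.12 (cv2) and the standard library are available. Lean on these libraries where they do the work, as an engineer would, in place of code of your own. Each camera call takes 0.05 s, during which the arm holds its last target. There are 200 camera calls.

TASK

The bisque ware on the kiln shelf is still hot: pick up the pistol-shaped infrared thermometer (it is switched to continuous reading, so no trigger is needed) and from the side point its lens at the middle of the round belly of the narrow-necked bottle vase, about 8 cm off its wall, and hold it there steadily for two seconds. Then gently lay the thermometer flat on its side again, well on the plywood ware board, and let go of it. Touch none of the ware and leave everything else where it is.

Things in the scene. Friction and masses are not known exactly. Their poses are not given: they have to be found in the camera images.
- thermometer: Grey and black pistol-shaped infrared thermometer, rigid, 0.22 kg, lying on its side on the ware board: 146 mm long, 150 mm from the head's top to the butt, 40 mm thick as it lies. Origin: on the side it lies on, under the head's middle line, 82 mm behind the lens tip. x: the way the lens looks; y: towards the head's top (the handle runs to -y, leaning back 0.22 rad); z: up as it lies.
- thermo_nose (a point): Middle of the lens, the foremost point of the thermometer: x = 82, y = 0, z = 20 mm in its frame. Axes as the thermometer's: x is the line of sight. The round lens shroud is 37 mm across and takes up the last 12 mm.
- thermo_barrel (a point): Middle of the free front part of the head: x = 30, y = 0, z = 20 mm in the thermometer's frame, 52 mm behind the lens. The head is a box 46 mm wide in y and 40 mm in z, from x = -60 to 70 mm; the 36 mm deep handle leaves it at x = -46 to -10 mm and the trigger below it reaches x = -3 mm. It can be grasped here from above across the 46 mm.
- vase: The target: pale unglazed bottle vase with a round belly and a narrow neck, 160 mm tall, 90 mm across the belly, neck 32 mm across, standing upright on the kiln shelf in one of three places. Loose, about 0.45 kg, hot: not to be touched. Origin: centre of its foot.
- vase_belly (a point): Centre of the vase's belly, on its axis 60 mm above its foot; the wall here is 45 mm from the axis.
- mug: Pale unglazed mug with a handle, 80 mm across, 95 mm tall, on the kiln shelf. Loose, hot: not to be touched. Origin: centre of its foot.
- bowl: Pale unglazed bowl, 124 mm across, 60 mm tall, on the kiln shelf. Loose, hot: not to be touched. Origin: centre of its foot.
- kiln_shelf: Beige slab 190 mm (x) by 420 mm (y), 15 mm thick, on three 25 mm props, its top 40 mm above the table. Fixed. Its long side runs roughly across the table at the far side; the three pots stand in a row along it, 145 mm apart. Origin: on the table under its centre.
- ware_board: Plywood board 220 mm (x) by 280 mm (y), 12 mm thick, flat on the table to the robot's left or right. Fixed. The thermometer lies on it and goes back onto it. Origin: centre of its underside.
- throwing_bat: Round wooden disc, 230 mm across, 18 mm thick, flat on the table on the side opposite the ware board. Fixed. Origin: centre of its underside.
- scraper: Green-handled steel scraper, 205 mm long, lying on the round wooden disc. Loose bystander.
- kiln_post: Beige square kiln post, 100 x 38 x 38 mm, lying on the table between the robot and the kiln shelf. Loose bystander. Origin: centre of its underside.
- clay_ball: Ball of brown clay, 100 mm across, 90 mm tall, beside the kiln shelf. Loose bystander.
- glaze_jar: White plastic jar with a black cap, 84 mm across, 105 mm tall, beside the kiln shelf. Loose bystander.

How it is judged:
On the way:
1. Held and steady for 1.5 s, the lens looks from the side (within 45 degrees of level) at the vase: sight line within 22 mm of the belly's centre in y and z, lens 40 to 130 mm off the wall (x of vase_belly in the frame of thermo_nose between 0.085 and 0.175 m and y of vase_belly in the frame of thermo_nose between -0.022 and 0.022 m and z of vase_belly in the frame of thermo_nose between -0.022 and 0.022 m and angle between thermo_nose's own x axis and vertical between 0.785 and 2.356 rad and linear speed of thermometer below 0.03 m/s and angular speed of thermometer below 0.25 rad/s and contact force between the fingers and thermometer above 0.5 N), for 1.5 s.
At the end, for the whole second after the job is handed in: The thermometer lies flat on its side (within 0.1 rad), at rest and released, on the ware board, its head's middle (the body's origin) at least 20 mm inside the board's edges; the vase stands upright where it was (x of thermometer in the frame of ware_board between -0.09 and 0.09 m and y of thermometer in the frame of ware_board between -0.12 and 0.12 m and contact force between thermometer and ware_board above 0.5 N and (angle between thermometer's own z axis and vertical below 0.1 rad or angle between thermometer's own z axis and vertical above 3.04 rad) and linear speed of thermometer below 0.02 m/s and contact force between the fingers and thermometer below 0.1 N and angle between vase's own z axis and vertical below 0.1 rad); the robot touches nothing.
It fails at once if the hot ware is touched by the robot or the thermometer (over 0.5 N) or displaced by more than 10 mm (contact force between any of the arm, the fingers, thermometer and vase above 0.5 N or contact force between any of the arm, the fingers, thermometer and mug above 0.5 N or contact force between any of the arm, the fingers, thermometer and bowl above 0.5 N or distance of any of vase, mug, bowl from where it was at the start of the episode above 0.01 m).
It fails at once if the thermometer is dropped (faster than 0.45 m/s out of the fingers, a fall of about 10 mm) (contact force between the fingers and thermometer below 0.1 N and linear speed of thermometer above 0.45 m/s).
It fails at once if a bystander (scraper, kiln post, clay ball, glaze jar) is displaced by more than 25 mm (distance of any of scraper, kiln_post, clay_ball, glaze_jar from where it was at the start of the episode above 0.025 m).
It also fails if it takes over 51 s, if anything falls off the work surface, if the arm or the gripper's body presses on something with over 40 N, if the wrist force passes 120 N, or if a joint passes its speed limit or range.

## Working session

There is one attempt and no reset: what is moved stays moved. The work goes in short steps, each a Python script; the robot and the scene stay as the last script left them, time stands still between calls to the robot, and variables do not carry over. Pictures are saved under pics/ and viewed, at most 10 in all, crops included, and the job is handed in when it is done.

```bash
mkdir -p pics; python3 - <<'E'
from workcell import ctrl,cams,spotter
import cv2,numpy as np
for c in("scene","top"):
    p,d=cams.camera(c); cv2.imwrite(f"pics/{c}0.png",p[:,:,::-1]); np.save(f"pics/{c}_d.npy",d)
    m=cams.camera_model(c); print(c,{k:np.round(v,3).tolist() for k,v in m.items()})
    for n in("thermometer","thermo_nose","thermo_barrel","vase","vase_belly","mug","bowl","ware_board","kiln_shelf","kiln_post","clay_ball","glaze_jar"):
        print(n,[(np.round(r["xyz"],3).tolist(),round(r["confidence"],2)) for r in spotter.mark_of(c,n)[:2]])
print(ctrl.state())
E
```

```text
scene {'fx': 607.774, 'fy': 607.774, 'cx': 317.425, 'cy': 243.148, 'distortion': [0.018, 0.0, 0.0, 0.0, 0.0], 'R': [[-0.171, 0.985, -0.005], [0.693, 0.116, -0.712], [-0.701, -0.125, -0.702]], 't': [0.084, -0.322, 1.829]}
thermometer [([0.432, 0.343, 0.012], 0.82), ([0.719, -0.19, 0.039], 0.57)]
thermo_nose []
thermo_barrel [([0.446, 0.327, 0.034], 0.95)]
vase [([0.684, 0.104, 0.04], 0.69)]
vase_belly []
mug [([0.684, -0.038, 0.037], 0.84)]
bowl [([0.718, -0.191, 0.039], 0.84), ([0.687, 0.103, 0.038], 0.16)]
ware_board [([0.41, 0.322, -0.0], 0.85)]
kiln_shelf [([0.698, -0.037, 0.001], 0.91), ([0.687, 0.108, 0.096], 0.18)]
kiln_post []
clay_ball [([0.62, -0.449, 0.001], 0.6)]
glaze_jar [([0.604, 0.469, 0.001], 0.97), ([0.404, -0.314, 0.0], 0.48)]
top {'fx': 601.088, 'fy': 601.088, 'cx': 297.363, 'cy': 238.515, 'distortion': [0.06, 0.0, 0.0, 0.0, 0.0], 'R': [[-0.011, -1.0, -0.018], [-0.994, 0.013, -0.108], [0.108, 0.017, -0.994]], 't': [0.027, 0.573, 1.616]}
thermometer [([0.431, 0.348, 0.014], 0.74), ([0.417, -0.313, 0.018], 0.32)]
thermo_nose [([0.491, 0.285, 0.029], 0.62)]
thermo_bar
[... 500 characters left out ...]
, 0.105, 0.102], 0.63)]
{'clock': 1.3, 'joint_positions': array([ 9.68879521e-01,  1.58407288e-01,  1.59700243e+00, -1.80350429e-05,
        1.38620735e+00, -2.10113106e-01]), 'dq': array([-0.0002469 , -0.00064286,  0.00105763,  0.00091822,  0.0006137 ,
        0.00043768]), 'effort': array([-1.35373398e-04, -3.85587001e+01, -3.22346449e+01,  7.00251572e-02,
        3.11523490e-02, -3.39062717e-05]), 'ee_pos': array([0.21958656, 0.5313965 , 0.22859583]), 'ee_rot': array([-3.14156508e+00,  1.22470112e-05,  2.74979226e+00]), 'ft_force': array([-0.95464911, -0.14415051, -0.30680202]), 'moment': array([ 0.0236654 , -0.01322737,  0.04484897]), 'grip_force': 0.0, 'grip_width': 0.09184668101647284}
```

View pics/scene0.png

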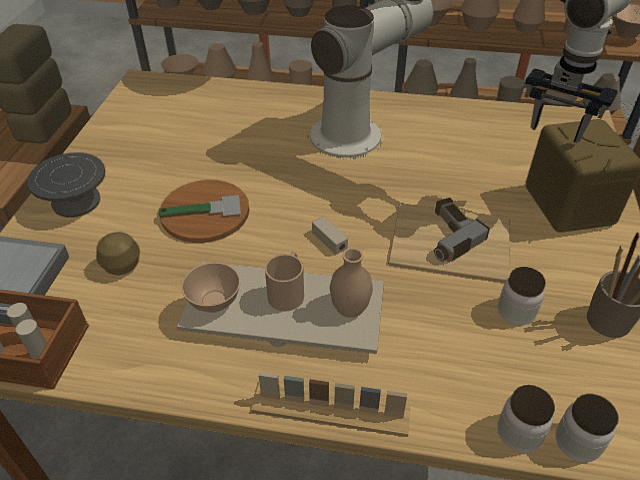

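View pics/top0.png

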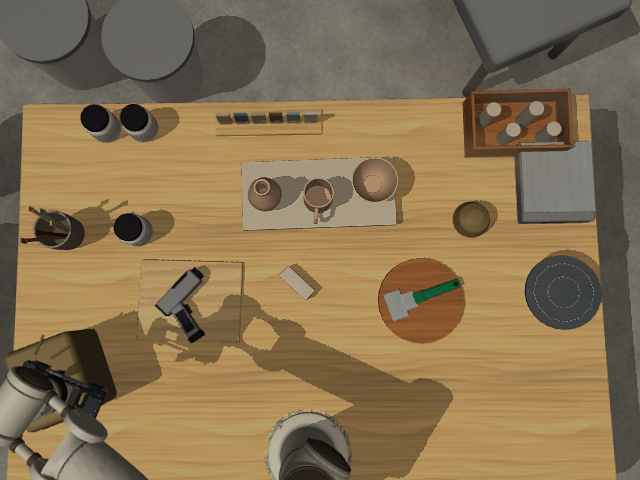

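The vase stands at the shelf's left end. The thermometer is on the left board, with its lens pointing about -45° (top view, nose near (200,270)). I'll refine its pose from the top depth.

```bash
cat > h.py <<'E'
from workcell import ctrl,cams,spotter
import cv2,numpy as np
def cloud(c):
    p,d=cams.camera(c); m=cams.camera_model(c)
    K=np.array([[m["fx"],0,m["cx"]],[0,m["fy"],m["cy"]],[0,0,1]])
    v,u=np.nonzero(d>0)
    n=cv2.undistortPoints(np.stack([u,v],1).astype(np.float32)[:,None],K,np.array(m["distortion"]))[:,0]
    z=d[v,u]; X=np.c_[n*z[:,None],z]
    return (X-m["t"])@np.array(m["R"]),p,p[v,u]
def sel(X,lo,hi): return X[((X>lo)&(X<hi)).all(1)]
E
python3 - <<'E'
from h import *
for c in("top","scene"):
    X,p,_=cloud(c)
    T=sel(X,[.3,.2,.04],[.55,.45,.07]); print(c,len(T),"z",np.percentile(T[:,2],[5,50,95]))
    b=sel(X,[.34,.22,.0],[.48,.28,.03]); print("board z",np.median(b[:,2]))
    # rasterise at 1mm; print coarse map
    q=np.round((T[:,:2]-[.3,.2])/.002).astype(int); M=np.zeros((126,126),np.uint8); M[q[:,0],q[:,1]]=255
    M=cv2.morphologyEx(M,cv2.MORPH_CLOSE,np.ones((3,3)))
    cv2.imwrite(f"pics/m_{c}.png",cv2.resize(M[::-1,::-1],None,fx=4,fy=4,interpolation=0))
    for yaw in np.radians([-50,-45,-40]):
        pass
    # model template fit: head rect + handle
    g=np.stack(np.meshgrid(np.arange(-.06,.082,.002),np.arange(-.023,.024,.002)),-1).reshape(-1,2)
    s=np.arange(-.127,-.023,.002); h=np.stack([np.r_[[ -.028+.22*(y+.023)+dx for y in s for dx in np.arange(-.018,.0181,.002)]],np.repeat(s,19)],1)
    G=np.r_[g,h]
    from scipy.ndimage import distance_transform_edt as edt
    from scipy.spatial import cKDTree
    from scipy.optimize import minimize
    P=T[::2,:2]
    def cost(a):
        R=np.array([[np.cos(a[2]),-np.sin(a[2])],[np.sin(a[2]),np.cos(a[2])]])
        W=G@R.T+a[:2]
        return np.minimum(cKDTree(W).query(P)[0],.02).mean()+np.minimum(cKDTree(P).query(W)[0],.02).mean()
    r=min((minimize(cost,[.431,.346,y],method="Nelder-Mead",options=dict(initial_simplex=np.array([.431,.346,y])+np.r_[np.zeros((1,3)),np.diag([.01,.01,.15])])) for y in(-.6,-.8,-1)),key=lambda r:r.fun)
    print("pose",r.x,np.degrees(r.x[2]),r.fun)
    V=sel(X,[.6,.04,.08],[.75,.17,.12])
    f=minimize(lambda a:np.abs(np.linalg.norm(V-[a[0],a[1],.1],axis=1)-.045).mean(),[.685,.106],method="Nelder-Mead"); print("vase",f.x,f.fun,len(V))
    N=sel(X,[.6,.04,.19],[.75,.17,.21]); print("rim",(N.min(0)+N.max(0))/2,N[:,2].max())
E
```

```text
top 1508 z [0.04332246 0.05017363 0.05667302]
board z 0.011173363855774637
pose [ 0.43018873  0.34578029 -0.76078407] -43.589716522960956 0.0024840662244142208
vase [0.68711065 0.10615239] 0.0007983129905523561 120
rim [0.68678519 0.10546047 0.19861361] 0.20712962671090968
scene 1424 z [0.04240404 0.05136651 0.05570908]
board z 0.012756753341061463
pose [ 0.43170395  0.3461352  -0.74416903] -42.63774455589169 0.00273092473017134
vase [0.68597288 0.10472463] 0.001103020280188068 531
rim [0.68752276 0.10449751 0.19724609] 0.2044640074711185
```

```bash
python3 - <<'E'
from h import *
th=-.753; d=np.array([np.cos(th),np.sin(th)]); g=np.array([.431,.346])+.022*d
o=[np.pi,0,th+np.pi]
for z in(.2,.032): print(ctrl.solve_ik([*g,z],o))
ctrl.goto([*g,.16],o); 
ctrl.move_straight([*g,.032],.1)
print(ctrl.state()["ft_force"])
ctrl.move_gripper(.03,50); s=ctrl.state(); print(s["grip_width"],s["grip_force"],s["ft_force"])
ctrl.move_straight([*g,.11],.06); ctrl.dwell(.3)
s=ctrl.state(); print(s["clock"],s["grip_width"],s["grip_force"],s["ft_force"],s["moment"],s["ee_pos"])
X,p,_=cloud("scene"); cv2.imwrite("pics/s1.png",cv2.resize(p[120:320,340:600,::-1],None,fx=3,fy=3))
for c in("scene","top"):
    if c=="top": cams.camera(c)
    for n in("thermometer","thermo_nose","thermo_barrel"): print(c,n,[(np.round(r["xyz"],3).tolist(),round(r["confidence"],2)) for r in spotter.mark_of(c,n)[:2]])
E
```

```text
[ 0.4200034   0.13300637  1.68281399  0.          1.32577229 -0.39779293]
[ 0.4200034   0.34918347  1.79175891  0.          1.00065027 -0.39779293]
[-0.3732192   1.15884453 -0.45561254]
0.045664320249692386 49.99806761741638 [-0.20998727 -0.68441626  0.16030557]
6.525 0.04564346319787167 49.99692499637604 [-0.45606451 -0.04451896 -1.07626442] [-0.02279831 -0.09680164 -0.00894118] [0.4469774  0.33092818 0.10985752]
scene thermometer []
scene thermo_nose [([0.487, 0.29, 0.11], 0.69)]
scene thermo_barrel [([0.446, 0.324, 0.11], 0.87)]
top thermometer [([0.429, 0.35, 0.093], 0.64), ([0.398, -0.314, 0.0], 0.42)]
top thermo_nose [([0.492, 0.286, 0.109], 0.89)]
top thermo_barrel [([0.455, 0.325, 0.109], 0.55), ([0.398, -0.313, -0.003], 0.45)]
```

View pics/s1.png

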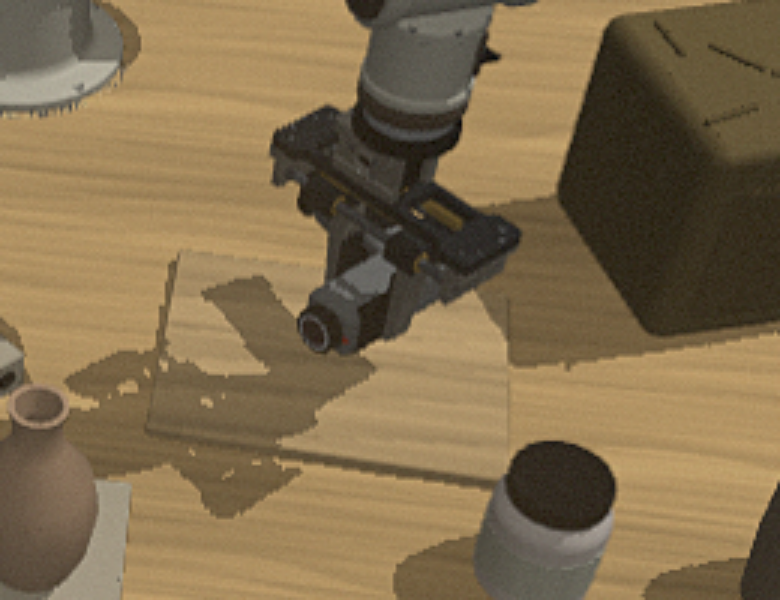

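The head is held and level, with the lens at z≈0.11 as expected. A short straight move brings it to the aiming pose.

```bash
python3 - <<'E'
from h import *
th=-.753; d=np.array([np.cos(th),np.sin(th)]); t=np.array([.6865,.105])-.185*d
ctrl.move_straight([*t,.101],.08); ctrl.dwell(.5)
s=ctrl.state(); print(s["clock"],s["ee_pos"],s["ee_rot"])
X,p,_=cloud("scene"); cv2.imwrite("pics/s2.png",cv2.resize(p[180:340,280:500,::-1],None,fx=3.5,fy=3.5))
for c in("scene","top"):
    if c=="top":
        X,p,_=cloud(c); cv2.imwrite("pics/t2.png",cv2.resize(p[150:320,140:360,::-1],None,fx=3.5,fy=3.5))
    for n in("thermometer","thermo_nose","thermo_barrel","vase_belly"): print(c,n,[(np.round(r["xyz"],3).tolist(),round(r["confidence"],2)) for r in spotter.mark_of(c,n)[:2]])
    # nose/head-front surface points
    f=t+d*.045; H=X[(np.linalg.norm(X[:,:2]-f,axis=1)<.035)&(X[:,2]>.07)&(X[:,2]<.135)]
    a=(H[:,:2]-t)@d; b=(H[:,:2]-t)@[-d[1],d[0]]
    for lo in(.02,.032,.044,.05,.056,.062):
        k=(a>lo)&(a<lo+.012); k.sum()>5 and print(lo,k.sum(),"ztop",np.percentile(H[k,2],95).round(4),"b",np.percentile(b[k],[2,98]).round(4))
    print("amax",np.percentile(a,99.5) if len(a) else None)
E
```

```text
9.3833 [0.55149826 0.23150616 0.10099352] [-3.14157197e+00 -1.03494237e-05  2.38861670e+00]
scene thermometer [([0.533, 0.248, 0.08], 0.78)]
scene thermo_nose [([0.591, 0.19, 0.102], 0.81)]
scene thermo_barrel [([0.552, 0.228, 0.101], 0.81), ([0.616, -0.449, 0.0], 0.66)]
scene vase_belly [([0.687, 0.108, 0.1], 0.56)]
0.02 128 ztop 0.1239 b [-0.019   0.0247]
0.032 141 ztop 0.1243 b [-0.0199  0.0245]
0.044 115 ztop 0.1222 b [-0.0168  0.0231]
0.05 163 ztop 0.1203 b [-0.0164  0.0189]
0.056 122 ztop 0.1199 b [-0.0161  0.0161]
amax 0.06100230723668397
top thermometer [([0.534, 0.252, 0.081], 0.78), ([0.455, 0.025, 0.001], 0.49)]
top thermo_nose [([0.596, 0.186, 0.097], 0.64)]
top thermo_barrel [([0.56, 0.223, 0.099], 0.61), ([0.719, -0.188, 0.043], 0.34)]
top vase_belly []
0.032 39 ztop 0.1276 b [-0.024  -0.0042]
0.044 47 ztop 0.1219 b [-0.0202  0.0087]
0.05 39 ztop 0.1218 b [-0.0178  0.0123]
0.056 12 ztop 0.1201 b [-0.0151  0.0132]
amax 0.05813840672133761
```

View pics/t2.png

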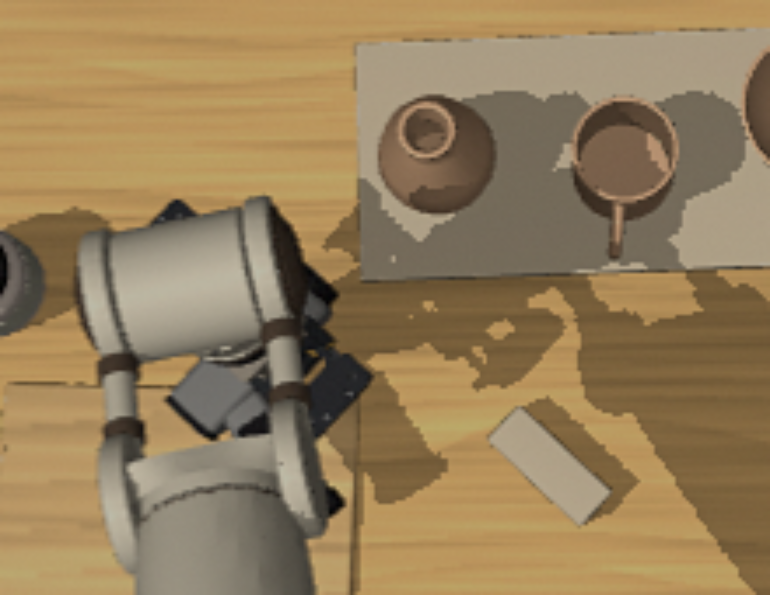

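The view from above shows the vase clear of the arm, with the lens about 80 mm off the wall. The depth fit agrees: lens 60 mm ahead of the TCP, z≈0.10, level. Now hold, then return.

```bash
python3 - <<'E'
from h import *
ctrl.dwell(2.5)
th=-.753; d=np.array([np.cos(th),np.sin(th)]); g=np.array([.425,.338])+.022*d
ctrl.move_straight([*g,.11],.08)
ctrl.move_straight([*g,.045],.06); ctrl.dwell(.2); f0=ctrl.state()["ft_force"][2]
for z in np.arange(.036,.0299,-.001):
    ctrl.move_straight([*g,z],.015); f=ctrl.state()["ft_force"][2]-f0; print(round(z,4),round(f,2))
    if f>3: break
ctrl.move_gripper(.06,20); ctrl.dwell(.3); ctrl.move_gripper(.09)
ctrl.move_straight([*g,.2],.1); ctrl.dwell(.3)
s=ctrl.state(); print(s["clock"],s["grip_width"])
X,p,_=cloud("scene"); cv2.imwrite("pics/s3.png",p[:,:,::-1])
T=sel(X,[.3,.2,.04],[.55,.45,.07]); print(len(T),np.percentile(T[:,2],[5,50,95]))
for n in("thermometer","thermo_nose","vase","mug","bowl"): print(n,[(np.round(r["xyz"],3).tolist(),round(r["confidence"],2)) for r in spotter.mark_of("scene",n)[:1]])
E
```

```text
0.036 -0.71
0.035 0.31
0.034 -0.21
0.033 0.03
0.032 0.04
0.031 8.1
21.225 0.0902315073406696
1398 [0.04283049 0.05128477 0.0554272 ]
thermometer [([0.425, 0.338, 0.012], 0.7)]
thermo_nose [([0.481, 0.282, 0.034], 0.57)]
vase [([0.686, 0.103, 0.039], 0.8)]
mug [([0.683, -0.036, 0.041], 0.8)]
bowl [([0.719, -0.19, 0.04], 0.93)]
```

View pics/s3.png

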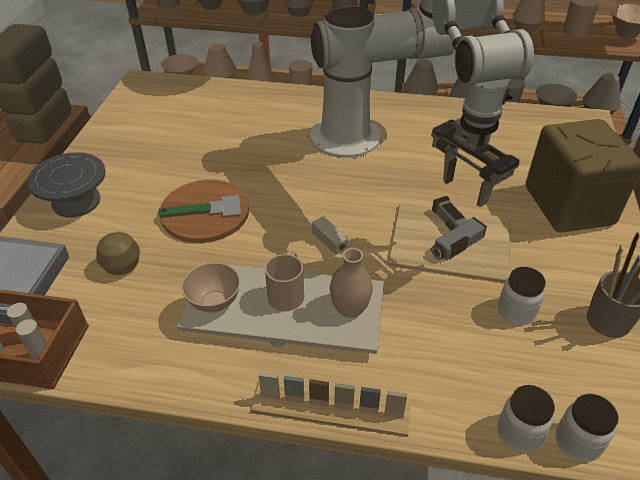

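The thermometer lies flat on the board (around (460,230)), the gripper is clear above it, and everything else is where it was.

```bash
python3 -c "
from workcell import ctrl
print(ctrl.hand_in())"
```

```text
the job is handed in; nothing more can be done
None
```

The job is handed in, with no verdict returned: I held the lens level about 80 mm off the vase's belly for over 2 s, then laid the thermometer flat on the ware board and let go; in the last picture the ware and the other things looked unmoved.

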